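Hang the rinsed orange cup on the slanted drying peg

ROBOT

A 6-joint arm with a two-finger parallel gripper is mounted at the origin on the work surface. World frame = base frame: x ahead of the robot, y to its left, z up, the work surface at z = 0. Lengths are in m, angles in rad, forces in N, time in s.
With the tool pointing down it reaches from about 0.375 to 0.9 m from the base axis. Payload 3.1 kg.
Tool frame: the origin (TCP) lies at the centre of the arm's flange, where the gripper is bolted on; the fingertips stand 173 mm ahead of it and the grasp point (between the pads) lies 155 mm ahead of it; z points along the fingers, x is the direction in which the jaws open and shut, and the axes are right-handed (so a half turn about z gives the same grasp; the last joint's range is limited). The gripper opens to 85 mm and grips with 20 to 120 N. Pads are 22 mm wide; open, the fingers measure 114 mm over their backs; the gripper's body (76 mm by 85 mm) begins 54 mm behind the grasp point. The pads swing forward as they close: fully open they stand 13 mm farther back than shut.
Start: joints at [-1.355, 0.527, 1.433, -0, 1.181, -0.178], TCP at [0.24, -0.577, 0.405] pointing down, gripper open.
Joint ranges: [-3.08, 3.08], [-0.75, 2.2], [0.22, 2.44], [-1.43, 4.57], [0, 2.65], [-2.85, 2.85]. Speed limits (rad/s): [2.79, 2.79, 3.14, 3.14, 3.14, 3.14].

INTERFACE

Orientations are given as a unit quaternion [x, y, z, w].
In Python, from station import manip gives the robot as it stands.
- The arm moves only by the shell command python3 -m jog 'ROWS' [OPENING] [FORCE]. ROWS is JSON, a list that holds one entry, the list of rows, each a list of 4 numbers: the shift along the world's x, y, z in mm, then the turn about the world's z in degrees. A call has exactly 8 rows; each row shifts and turns the commanded pose from where the row before left it; what a row does not reach is not made up. A row lasts 1/8 s, in which the tool goes at most 62.5 mm and 10.7 degrees, less where a joint would pass 70% of its speed; a pose out of reach is approached as far as the arm can. A call is refused whole if a number of a shift passes 62.5 or a number of a turn 10.7, either way. A call with a gripper value outside its range is refused whole. OPENING is the opening in per cent of the stroke, from 0 (shut) to 100 (fully open), set as the call begins (- or left out, the last holds). The fingers move at their own pace and stop on an object; FORCE is the grip in N (left out, the last holds). Time passes only in rows, so rows that do not move let the fingers close, or fill a call up. It gives the time, the measured TCP pose, the force and the opening at its end, in the units of the state.
- manip.sense(): the state, without advancing time (a new reading comes with each control period).
- manip.snapshot(name): name is "scene" or "side" or "wrist"; returns the picture (420x560x3 uint8, red, green, blue); there is no depth.
- manip.camera_info(name): a dict with "fx", "fy", "cx", "cy" (pixels), "R" (3x3) and "t" (3): a world point X has camera coordinates R X + t. Camera axes: x right, y down, z forward; pixel columns grow to the right and rows downward; lengths in m; the calibration is good to about 2 mm. A picture is of the moment at which its call begins: read the wrist's pose just before it. camera_info takes no time and is no camera call; for the wrist camera it gives the pose at the moment of the call.
- manip.sign_off(): hands the job in, once; it reports no verdict.
The state is a dict: "t": time; "q": joint angles; "qd": joint speeds; "tau": joint torques, N m; "tcp_pos": TCP position; "tool_rot": TCP orientation; "force": force on the tool from outside, world axes, zero at the start; "ft_torque": the same for the moment, N m; "finger_gap": opening from 0.0 (shut) to 1.0 (fully open).
Only numpy, scipy, OpenCV 4.12 (cv2) and the standard library are available. Lean on these libraries where they do the work, as an engineer would, in place of code of your own. Each camera call takes 0.05 s, during which the arm holds its last target. There are 200 camera calls.

TASK

Pick up the orange espresso cup, which stands mouth down on the bar, and slip it mouth first over the slanted peg of the drying stand, moving along the peg. Slide it down as far as it goes before you let go, then leave it hanging there; do not disturb the white cup or the milk pitcher.

Things in the scene. Friction and masses are not known exactly. Their poses are not given: they have to be found in the camera images.
- orange_cup: Orange handleless cup, loose, standing MOUTH DOWN: straight cylinder, outer diameter 60 mm, height 75 mm, wall 3 mm, 70 mm deep inside, 0.1 to 0.21 kg. Origin: centre of the open mouth rim (on the bar at the start); z runs from mouth to closed end (up at the start). Round, so yaw is free. Grip across its sides about 20 mm from the closed end.
- peg: Fixed slanted steel rod, diameter 24 mm, domed tip, on a wooden foot plate 160 x 130 x 18 mm. Origin: the rod's lower end, on the plate's top; z runs up along the rod, 35 degrees off vertical, leaning roughly to the robot's right (-y, +-30 degrees); y is level. Tip at z = 115 mm. Cup home (its inside on the tip): mouth centre at z = 45 mm. On release it drops sideways up to 15 mm onto the rod.
- white_cup: Bystander: white cup of exactly the same shape and size, loose, standing mouth down. Origin and axes as for the orange cup.
- pitcher: Bystander: small steel milk pitcher, loose, standing upright, rim diameter 72 mm, 85 mm high, with a loop handle on its +y side reaching to about 70 mm from its axis. Origin: centre of its underside, z up.
Mind the look-alikes: they are no part of the job. Several things look just like the orange_cup: the one meant starts farthest to the robot's right.

How it is judged:
By the outcome, as a careful person would: the job done as asked, in the order asked, and still so for the second after the job is handed in, with the robot touching nothing.
It also fails if it takes over 46 s, if anything falls off the work surface, if the arm or the gripper's body presses on something with over 40 N, if the wrist force passes 120 N, or if a joint passes its speed limit or range.

## Working session

There is one attempt and no reset: what is moved stays moved. The work goes in short steps, Python scripts to look and compute and a shell command to move; the robot and the scene stay as the last step left them, time stands still between calls to the robot, and variables do not carry over. Pictures are saved under pics/ and viewed, about 8 in all and at most 12, crops included, and the job is handed in when it is done.

```bash
mkdir -p pics; ls; python3 - <<'E'
from station import manip
import cv2,pickle
d={}
for n in("scene","side","wrist"):
    c=manip.camera_info(n); im=manip.snapshot(n); d[n]=(c,im); cv2.imwrite(f"pics/{n}0.png",im[:,:,::-1])
    print(n,{k:(v.round(3).tolist() if hasattr(v,'round') and hasattr(v,'tolist') else v) for k,v in c.items()})
pickle.dump(d,open("p0.pkl","wb")); s=manip.sense(); print(s["t"],s["tcp_pos"],s["tool_rot"],s["finger_gap"],s["force"])
E
```

```text
pics
scene {'fx': 536.0209465289764, 'fy': 536.0209465289764, 'cx': 283.51499133805845, 'cy': 207.96411543203845, 'R': [[-0.85, 0.526, -0.011], [0.406, 0.642, -0.65], [-0.335, -0.557, -0.76]], 't': [0.511, -0.198, 1.528]}
side {'fx': 532.8694299393502, 'fy': 532.8694299393502, 'cx': 273.9873153944711, 'cy': 214.0230878966465, 'R': [[-0.98, -0.199, -0.024], [-0.091, 0.55, -0.83], [0.178, -0.811, -0.557]], 't': [0.566, 0.119, 1.007]}
wrist {'fx': 332.4015605721509, 'fy': 332.4015605721509, 'cx': 281.88687397342875, 'cy': 208.7893712489531, 'R': [[0.383, -0.924, -0.001], [-0.888, -0.368, 0.275], [-0.254, -0.105, -0.961]], 't': [-0.624, -0.035, 0.378]}
0.15 [ 0.23979638 -0.57687379  0.40393614] [ 8.31778927e-01 -5.55106329e-01 -6.25144196e-04 -6.24488006e-04] 1.000080880910892 [-0.49617474  0.3664894   0.62630147]
```

View pics/scene0.png

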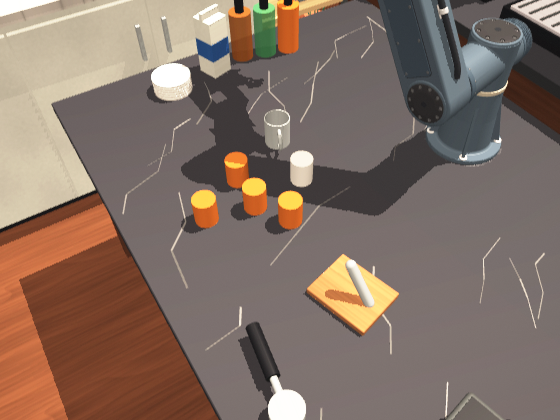

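View pics/side0.png

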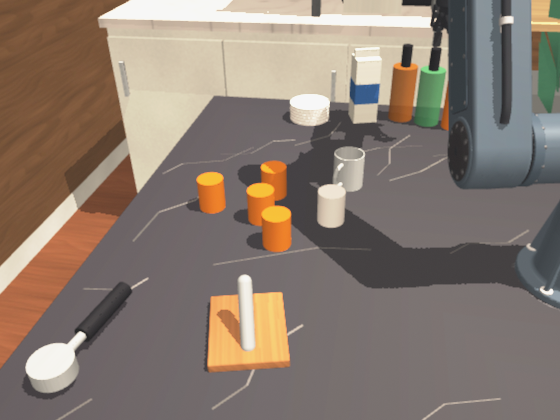

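```bash
cat > h.py <<'E'
import numpy as np,cv2
def ray(c,u,v):
    R=np.array(c["R"]);t=np.array(c["t"])
    return -R.T@t, R.T@np.array([(u-c["cx"])/c["fx"],(v-c["cy"])/c["fy"],1.])
def onz(c,u,v,z):
    o,d=ray(c,u,v); return o+d*(z-o[2])/d[2]
def proj(c,X):
    p=np.array(c["R"])@np.array(X)+np.array(c["t"]); return np.array([c["fx"]*p[0]/p[2]+c["cx"],c["fy"]*p[1]/p[2]+c["cy"]])
def tri(rs):
    A=np.zeros((3,3));b=np.zeros(3);Ps=[]
    for o,d in rs:
        d=d/np.linalg.norm(d);P=np.eye(3)-np.outer(d,d);A+=P;b+=P@o;Ps.append((P,o))
    X=np.linalg.solve(A,b); return X,[np.linalg.norm(P@(X-o)) for P,o in Ps]
E
python3 - <<'E'
import pickle;from h import *
d=pickle.load(open("p0.pkl","rb"))
peg={"scene":(325,245,390,320),"side":(225,265,275,358)}
ax={}
for n in("scene","side"):
    c,im=d[n];h=cv2.cvtColor(im,cv2.COLOR_RGB2HSV)
    m=cv2.inRange(h,(3,215,150),(25,255,255))
    N,l,s,ce=cv2.connectedComponentsWithStats(m)
    for i in range(1,N):
        if s[i,4]>300: print(n,s[i].tolist(),ce[i].round(1),"mid",onz(c,*ce[i],.0375).round(3))
    x0,y0,x1,y1=peg[n]
    m=np.zeros_like(m);m[y0:y1,x0:x1]=cv2.inRange(h,(0,0,125),(180,60,255))[y0:y1,x0:x1]
    N,l,s,ce=cv2.connectedComponentsWithStats(m);i=1+s[1:,4].argmax()
    p=np.argwhere(l==i)[:,::-1].astype(float)
    ce=p.mean(0);w,V=np.linalg.eigh(np.cov((p-ce).T));a=V[:,1];a*=np.sign(a[1]);t=(p-ce)@a
    L=np.percentile(t,[.5,99.5]);wd=4*np.sqrt(w[0])
    tip=ce+a*(L[0]+wd/2);print(n,"peg",s[i].tolist(),"top",ce+a*L[0],"bot",ce+a*L[1],"w",wd,"tipc",tip, onz(c,*tip,.1024).round(4))
    ax[n]=(tip,ce,a);
rs=[ray(d[n][0],*ax[n][0]) for n in ax];X,e=tri(rs);print("tip tri",X,e)
nn=[]
for n in ax:
    c=d[n][0];nn.append(np.cross(ray(c,*ax[n][1])[1],ray(c,*(ax[n][1]+10*ax[n][2]))[1]))
D=np.cross(*nn);D/=np.linalg.norm(D);D*=np.sign(D[2]);print("axis",D,np.degrees(np.arccos(D[2])),np.degrees(np.arctan2(D[1],D[0])))
E
```

```text
scene peg [346, 259, 28, 48, 534] top [348.5346713  260.24989311] bot [370.27507442 305.53534408] w 12.255943089962757 tipc [351.18677073 265.77423958] [0.5782 0.2346 0.1024]
side peg [237, 274, 18, 77, 1070] top [243.92299589 274.12761453] bot [247.90115722 349.62938455] w 16.325405118722877 tipc [244.35249    282.27900999] [0.5766 0.2342 0.1024]
tip tri [0.5772074  0.23346255 0.10114102] [np.float64(0.0005065443614918772), np.float64(0.000506544361491681)]
axis [ 0.14687837 -0.55270289  0.82033301] 34.88185638195369 -75.1178624936427
```

```bash
python3 - <<'E'
import pickle;from h import *
d=pickle.load(open("p0.pkl","rb"))
for n in("scene","side"):
    c,im=d[n];h=cv2.cvtColor(im,cv2.COLOR_RGB2HSV)
    print(h[211,290] if n=="scene" else h[230,277])
    m=cv2.inRange(h,(2,215,100),(22,255,255))
    m2=cv2.inRange(h,(0,0,110),(30,110,255))
    for nm,mm in(("or",m),("wh",m2)):
      N,l,s,ce=cv2.connectedComponentsWithStats(mm)
      for i in range(1,N):
        if 250<s[i,4]<1800 and 130<ce[i][1]<260: print(n,nm,s[i].tolist(),ce[i].round(1),"mid",onz(c,*ce[i],.0375).round(3))
ims=d["scene"][1][140:240,180:330];ims2=d["side"][1][140:265,185:385]
a=cv2.resize(ims,None,fx=4,fy=4);b=cv2.resize(ims2,None,fx=2,fy=2);o=np.zeros((400+250,600,3),np.uint8);o[:400]=a;o[400:,:400]=b
cv2.imwrite("pics/crop1.png",cv2.resize(o[:,:,::-1],None,fx=.9,fy=.9))
E
```

```text
[ 11 213 205]
[ 13 209 228]
side wh [162, 139, 134, 36, 473] [228.7 155.4] mid [ 0.759 -0.309  0.037]
side wh [132, 196, 56, 46, 283] [160.5 216. ] mid [ 0.829 -0.015  0.037]
```

View pics/crop1.png

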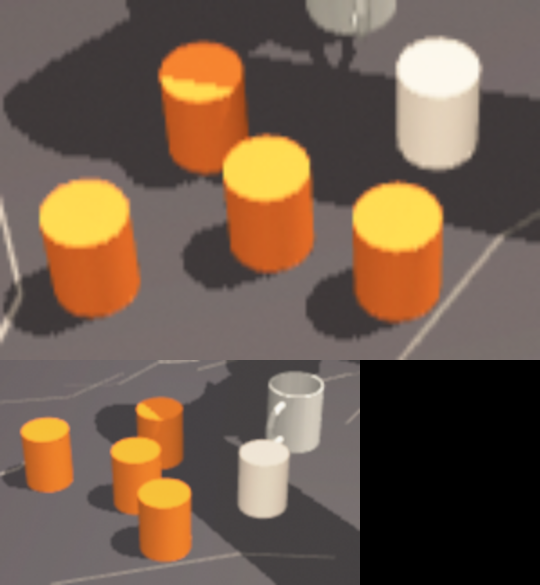

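```bash
python3 - <<'E'
import pickle;from h import *
d=pickle.load(open("p0.pkl","rb"))
S,T=d["scene"][0],d["side"][0]
for nm,a,b in(("back",(236.1,160),(273.9,168.3)),("left",(203.6,198.9),(210.6,178.9)),("mid",(253.9,186.7),(260.6,191.1)),("front",(290.6,200),(276.1,213.3)),("white",(301.7,158.9),(331.7,192.8)),("pitcher z.085",(278,119),(349,155))):
    z=.085 if "pit" in nm else .075
    print(nm,onz(S,*a,z).round(4),onz(T,*b,z).round(4),tri([ray(S,*a),ray(T,*b)])[0].round(4))
E
```

```text
back [ 0.6197 -0.1998  0.075 ] [ 0.6154 -0.1938  0.075 ] [ 0.6176 -0.2049  0.0691]
left [ 0.7495 -0.1243  0.075 ] [ 0.7464 -0.1234  0.075 ] [ 0.7483 -0.1275  0.072 ]
mid [ 0.6274 -0.0943  0.075 ] [ 0.6236 -0.0901  0.075 ] [ 0.6255 -0.0982  0.0701]
front [ 0.5746 -0.0095  0.075 ] [ 0.5737 -0.0112  0.075 ] [ 0.574  -0.0103  0.0749]
white [ 0.4756 -0.113   0.075 ] [ 0.472  -0.1077  0.075 ] [ 0.4727 -0.1175  0.0693]
pitcher z.085 [ 0.4512 -0.2694  0.085 ] [ 0.4492 -0.267   0.085 ] [ 0.4495 -0.2722  0.0823]
```

Four orange cups look alike (scene px): back (236,170), left (204,209), middle (254,197), front (290,210). The back one has the smallest y (-0.197, against -0.124, -0.092 and -0.010), so it is farthest right and is the one meant. The crop shows it as a mouth-down orange cup, half in shadow. The peg's dome centre is at (0.577, 0.234, 0.102), and its axis tilts 34.9° at azimuth -75°, which agrees with the given 35°.

```bash
python3 -m jog '[[[38,38,-5,10.3],[38,38,-5,10.3],[38,38,-5,10.3],[38,38,-5,10.3],[38,38,-5,10.3],[38,38,-5,10.3],[38,38,-5,10.3],[38,38,-5,10.3]]]' 100 20
python3 -m jog '[[[10,0,0,0],[10,0,0,0],[0,5,0,0],[0,0,0,0],[0,0,0,0],[0,0,0,0],[0,0,0,0],[0,0,0,0]]]'
python3 - <<'E'
from station import manip
import pickle;from h import *
c=manip.camera_info("wrist");im=manip.snapshot("wrist");pickle.dump((c,im),open("w1.pkl","wb"));cv2.imwrite("pics/w1.png",im[:,:,::-1])
print(proj(c,(.618,-.197,.075)),proj(c,(.6255,-.094,.075)))
E
```

```text
t: 1.15
tcp_pos: [0.5449, -0.2717, 0.3643]
tool_rot: [0.991, 0.133, -0.0, -0.0]
force: [0.1, -1.3, 0.6]
finger_gap: 1.001
t: 2.15
tcp_pos: [0.5638, -0.2682, 0.3648]
tool_rot: [0.991, 0.13, -0.0, 0.0]
force: [0.0, 0.4, 0.4]
finger_gap: 1.002
[374.89001848 134.20765144] [435.82969799 -13.09720444]
```

View pics/w1.png

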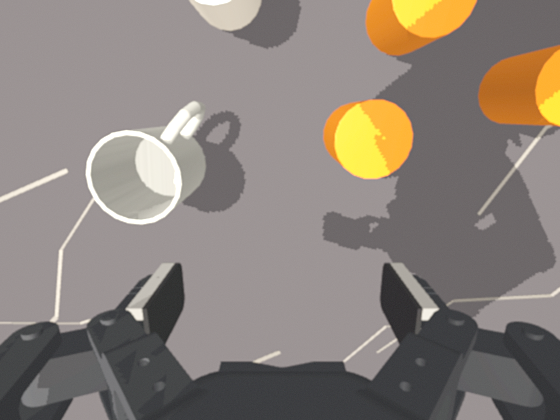

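```bash
python3 - <<'E'
import pickle;from h import *
c,im=pickle.load(open("w1.pkl","rb"))
print(onz(c,372.5,139,.075),onz(c,413,139,.075))
E
```

```text
[ 0.61742563 -0.20084705  0.075     ] [ 0.64725434 -0.19290429  0.075     ]
```

```bash
python3 -m jog '[[[18,23,0,0],[18,23,0,0],[18,23,0,0],[0,0,-30,0],[0,0,-30,0],[0,0,-30,0],[0,0,-30,0],[0,0,-30,0]]]'
python3 -m jog '[[[0,0,-8,0],[0,0,0,0],[0,0,0,0],[0,0,0,0],[0,0,0,0],[0,0,0,0],[0,0,0,0],[0,0,0,0]]]' - 20
```

```text
t: 3.2
tcp_pos: [0.618, -0.1991, 0.2138]
tool_rot: [0.991, 0.13, 0.0, 0.0]
force: [0.3, 0.6, 0.9]
finger_gap: 0.996
t: 4.2
tcp_pos: [0.6178, -0.1991, 0.2067]
tool_rot: [0.991, 0.13, -0.0, -0.0]
force: [0.4, 0.5, 0.3]
finger_gap: 1.0
```

```bash
python3 -m jog '[[[0,0,0,0],[0,0,0,0],[0,0,0,0],[0,0,0,0],[0,0,0,0],[0,0,0,0],[0,0,0,0],[0,0,0,0]]]' 0 20
```

```text
t: 5.2
tcp_pos: [0.6179, -0.1992, 0.2069]
tool_rot: [0.991, 0.13, 0.0, 0.0]
force: [-0.3, 0.2, 3.2]
finger_gap: 0.703
```

```bash
python3 -m jog '[[[0,0,10,0],[0,0,20,0],[0,0,25,0],[0,0,25,0],[0,0,25,0],[0,0,20,0],[0,0,12,0],[0,0,5,0]]]'
python3 -m jog '[[[-2,20,0,0],[-3,30,0,0],[-4,40,0,0],[-4,40,0,0],[-4,40,0,0],[-4,40,0,0],[-4,40,0,0],[-4,40,0,0]]]'
python3 -m jog '[[[-4,40,0,0],[-4,40,0,0],[-3,35,0,0],[-2,23,0,0],[-1,13,0,0],[0,0,0,0],[0,0,0,0],[0,0,0,0]]]'
python3 - <<'E'
from station import manip
from h import *
s=manip.sense();p=s["tcp_pos"]
ims=[]
for n in("scene","side"):
    c=manip.camera_info(n);im=manip.snapshot(n)[:,:,::-1]
    for X in((.5775,.234,.102),p-[0,0,.2067],p-[0,0,.150]):
        u=proj(c,X);cv2.circle(im:=im.copy(),tuple(int(a) for a in u.round()),1,(255,0,0),-1)
    u=proj(c,(.5775,.234,.13)).astype(int);ims.append(cv2.resize(im[max(u[1]-90,0):u[1]+90,u[0]-65:u[0]+65],(390,540)))
cv2.imwrite("pics/c2.png",np.hstack(ims));print(p,s["force"])
E
```

```text
t: 6.2
tcp_pos: [0.6179, -0.1991, 0.35]
tool_rot: [0.991, 0.13, 0.001, 0.0]
force: [0.4, 0.2, -0.8]
finger_gap: 0.702
t: 7.2
tcp_pos: [0.5875, 0.0934, 0.3476]
tool_rot: [0.991, 0.131, -0.001, -0.0]
force: [-0.6, 0.2, -2.0]
finger_gap: 0.699
t: 8.2
tcp_pos: [0.575, 0.2409, 0.3487]
tool_rot: [0.992, 0.13, -0.0, 0.0]
force: [-0.2, -1.3, -0.4]
finger_gap: 0.701
[0.5750161  0.24094698 0.34865009] [-0.24325192 -1.32138754 -0.35111637]
```

View pics/c2.png

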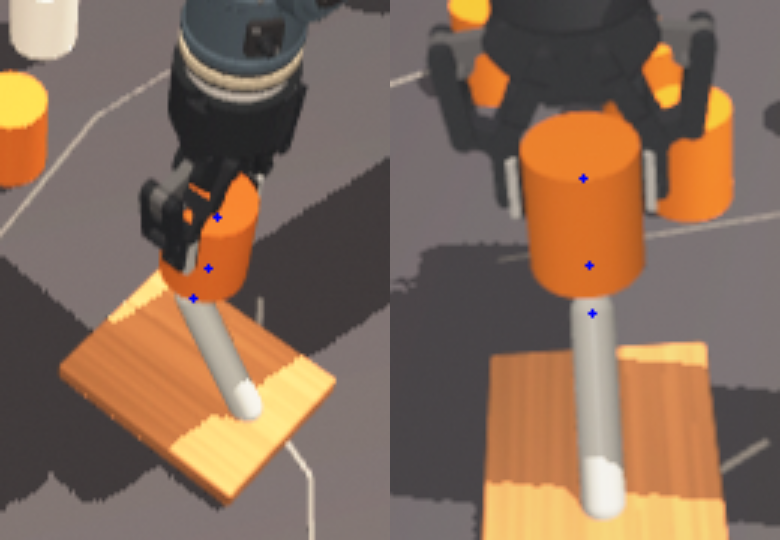

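The cup is held upright just above the peg tip: the drawn mouth centre is at crop (589,265) and the dome centre at (592,313), with the jaws across the lean. Next I lower it over the tip while still vertical.

```bash
python3 -m jog '[[[0,0,-12,0],[0,0,-12,0],[0,0,-10,0],[0,0,-10,0],[0,0,-10,0],[0,0,-6,0],[0,0,-5,0],[0,0,0,0]]]'
```

```text
t: 9.3
tcp_pos: [0.5748, 0.2419, 0.2834]
tool_rot: [0.991, 0.13, -0.0, 0.0]
force: [0.9, -1.1, -1.1]
finger_gap: 0.703
```

```bash
python3 -m jog '[[[1,-4,-2,0],[1,-4,-2,0],[1,-4,-2,0],[1,-4,-2,0],[1,-4,-2,0],[1,-4,-2,0],[1,-4,-2,0],[1,-4,-2,0]]]'
cat > look.py <<'E'
import sys
from station import manip
from h import *
s=manip.sense();p=s["tcp_pos"];C=np.array([.5775,.234,.102]);g=(p-[0,0,.15]-C)*1e3;hh=np.array([.257,-.966])
print("s,z,lateral",hh@g[:2],g[2],np.array([.966,.257])@g[:2],s["force"].round(1))
ims=[]
for n in("scene","side"):
    c=manip.camera_info(n);im=manip.snapshot(n)[:,:,::-1]
    u=proj(c,(.5775,.234,.10)).astype(int);ims.append(cv2.resize(im[u[1]-80:u[1]+80,u[0]-65:u[0]+65],(390,480)))
cv2.imwrite(sys.argv[1],np.hstack(ims))
E
python3 look.py pics/c3.png
```

```text
t: 10.3
tcp_pos: [0.5831, 0.21, 0.2676]
tool_rot: [0.992, 0.13, 0.001, -0.001]
force: [-1.0, 5.2, -0.8]
finger_gap: 0.691
s,z,lateral 24.59734584192654 15.63537203181055 -0.7441099821423396 [-1.   5.2 -0.8]
```

View pics/c3.png

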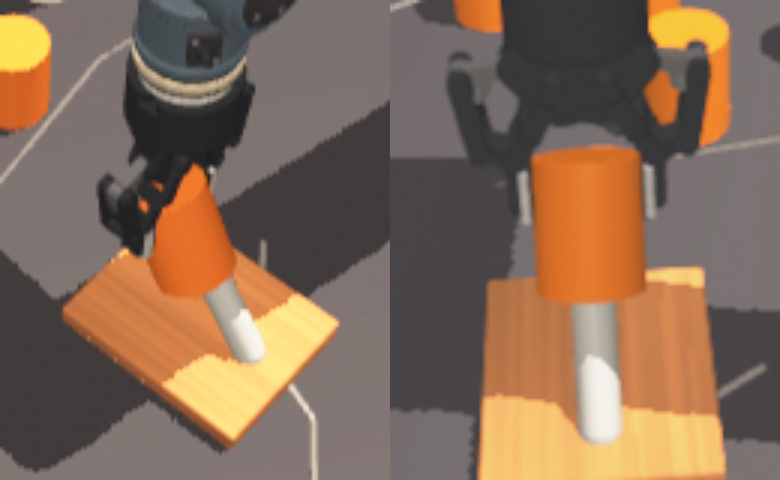

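The cup has turned in the jaws and now lies along the peg: in the scene half, its sides run parallel to the rod, and the mouth is around (195,285). Now I slide it down along the peg axis.

```bash
python3 -m jog '[[[-0.5,2,-3,0],[-0.5,2,-3,0],[-0.5,2,-3,0],[-0.5,2,-3,0],[-0.5,2,-3,0],[-0.5,2,-3,0],[-0.5,2,-3,0],[0,0,0,0]]]'
python3 -m jog '[[[-0.3,1,-1.5,0],[0,0,0,0],[-0.3,1,-1.5,0],[0,0,0,0],[0,0,0,0],[0,0,0,0],[0,0,0,0],[0,0,0,0]]]'
python3 look.py pics/c4.png
```

```text
t: 11.4
tcp_pos: [0.5792, 0.2242, 0.2463]
tool_rot: [0.991, 0.13, -0.0, -0.0]
force: [-0.3, 3.1, -0.5]
finger_gap: 0.692
t: 12.4
tcp_pos: [0.579, 0.2248, 0.2457]
tool_rot: [0.991, 0.131, 0.0, 0.001]
force: [-2.2, -3.6, 11.0]
finger_gap: 0.692
s,z,lateral 9.251186744411434 -6.293528125939682 -0.8666363406513037 [-2.2 -3.6 11. ]
```

View pics/c4.png

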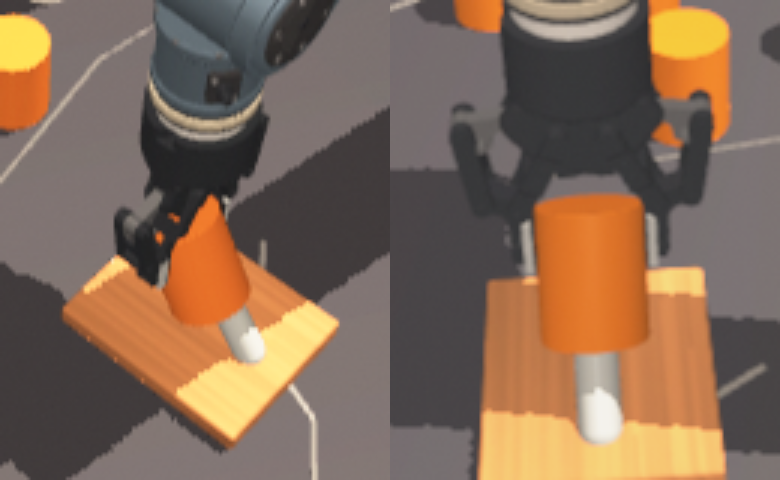

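```bash
python3 -m jog '[[[-0.3,1,-1.5,0],[0,0,0,0],[0,0,0,0],[-0.3,1,-1.5,0],[0,0,0,0],[0,0,0,0],[0,0,0,0],[0,0,0,0]]]'
```

```text
t: 13.5
tcp_pos: [0.5787, 0.2261, 0.2442]
tool_rot: [0.991, 0.131, 0.001, 0.002]
force: [-3.4, -7.8, 19.2]
finger_gap: 0.691
```

The axial force rose from 11 to 19 N while the tool moved only 2 mm, so the cup is on its stop. I unload most of that force, then open.

```bash
python3 -m jog '[[[0.3,-1,1.5,0],[0.3,-1,1.5,0],[0,0,0,0],[0,0,0,0],[0,0,0,0],[0,0,0,0],[0,0,0,0],[0,0,0,0]]]'
python3 -m jog '[[[0,0,0,0],[0,0,0,0],[0,0,0,0],[0,0,0,0],[0,0,0,0],[0,0,0,0],[0,0,0,0],[0,0,0,0]]]' 100
python3 look.py pics/c5.png
```

```text
t: 14.5
tcp_pos: [0.5789, 0.2254, 0.2443]
tool_rot: [0.991, 0.131, 0.0, 0.001]
force: [-1.2, -2.0, 6.8]
finger_gap: 0.693
t: 15.5
tcp_pos: [0.5787, 0.2259, 0.2437]
tool_rot: [0.991, 0.13, 0.0, 0.0]
force: [-0.8, 0.5, -0.4]
finger_gap: 0.998
s,z,lateral 8.185985038492039 -8.250407289829523 -0.8978706220368491 [-0.8  0.5 -0.4]
```

View pics/c5.png

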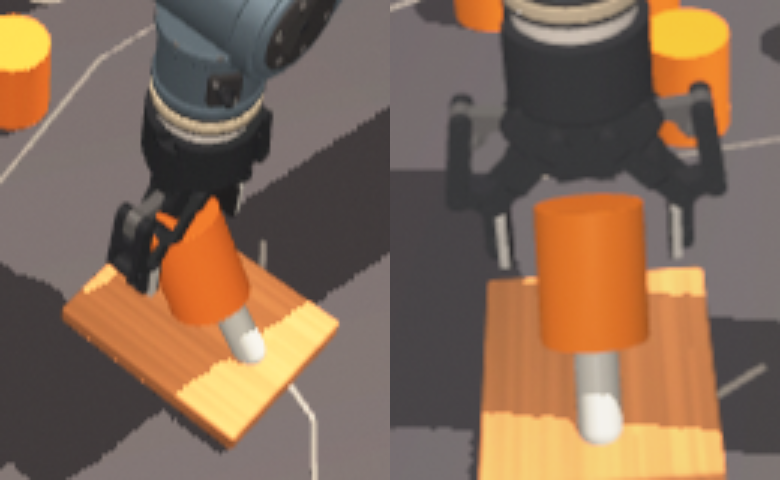

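```bash
python3 -m jog '[[[0,0,5,0],[0,0,10,0],[0,0,20,0],[0,0,25,0],[0,0,25,0],[0,0,25,0],[0,0,25,0],[0,0,0,0]]]'
python3 -m jog '[[[-20,0,10,0],[-20,0,10,0],[-20,0,10,0],[-20,0,10,0],[0,0,0,0],[0,0,0,0],[0,0,0,0],[0,0,0,0]]]'
python3 look.py pics/c6.png
python3 - <<'E'
from station import manip
from h import *
im=manip.snapshot("scene");cv2.imwrite("pics/s6.png",im[:,:,::-1])
E
```

```text
t: 16.6
tcp_pos: [0.5793, 0.2261, 0.3816]
tool_rot: [0.991, 0.13, 0.003, -0.0]
force: [0.9, 0.5, 0.1]
finger_gap: 1.002
t: 17.6
tcp_pos: [0.4992, 0.2258, 0.4183]
tool_rot: [0.992, 0.13, -0.0, 0.0]
force: [0.3, 0.0, -0.3]
finger_gap: 1.002
s,z,lateral -12.17472299314459 166.2708018411466 -77.73540543134112 [ 0.3  0.  -0.3]
```

View pics/c6.png

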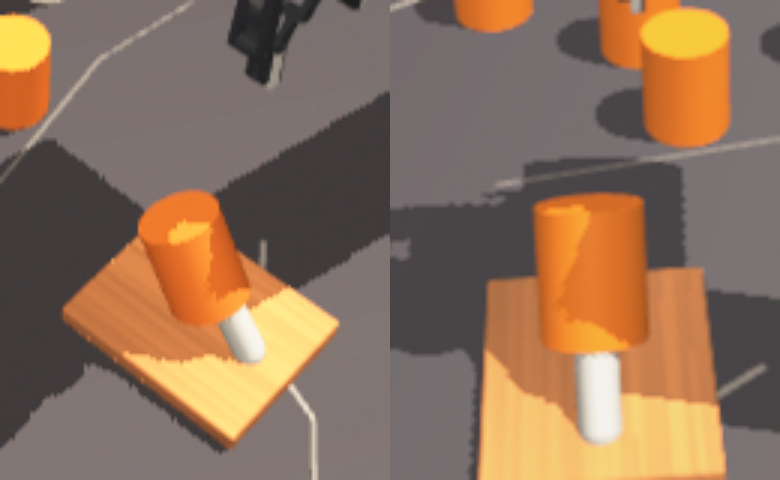

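View pics/s6.png

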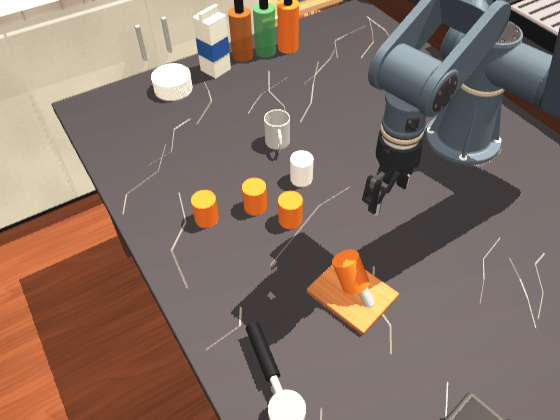

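```bash
python3 - <<'E'
from station import manip
from h import *
for n in("scene","side"):
    c=manip.camera_info(n);u=proj(c,(.5775,.234,.10)).astype(int)
    for X in((.583,.2127,.107),):print(n,(proj(c,X)-u+[65,80])*3)
print(manip.sense()["force"]);manip.sign_off()
E
```

```text
scene [172.06325662 216.8052603 ]
side [196.91286673 204.60506565]
[-0.65246293  0.28747655 -0.16685709]
the job is handed in; nothing more can be done
```

The orange cup farthest to the robot's right now hangs on the slanted peg, slid down to its stop, and I have handed the job in at about 18 s of the 46 s allowed.

- **How it was done:** I gripped the cup across its sides with 20 N and lowered it upright over the peg tip. Then I drew it sideways, so the peg turned it in the jaws until it lay along the rod. I slid it down along the peg, eased off the pressure, opened the jaws and moved clear.
- **Fully down:** before release, the wrist force rose from about 11 N to 19 N on a further push, while the tool moved only about 2 mm. I read that as the inside of the cup resting on the tip.
- **After release:** the cup stayed on the rod. Its closed end appears within about 2–3 pixels (roughly 4 mm) of where a fully seated cup should be. That comparison was by eye, and I handed in before weighing it. The robot was clear of everything, with wrist force near 0.
- **Bystanders:** the last full picture shows the white cup, the pitcher and the other three orange cups at the same pixels as at the start.
- **Disagreements:** the two fixed cameras differed by up to about 7 mm on the cup's position before the grasp, so I took the position from the wrist camera. No check failed.

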